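# Key the cover of a storage tin onto its pin and press it shut

## Task

Close the blue storage tin: push the black stud round with a fingertip until the notch in the cover's rim stands over the red pin on the tin, then press down on the middle of the cover until it is fully home, flat on the tin. Never lift the cover off its neck, and leave the things around it where they stand.

Things in the scene. Friction and masses are not known exactly. Their poses are not given: they have to be found in the camera images.
- tin: Round blue storage tin, fixed to the bench, 162 mm across, flat top 50 mm above the bench. Origin: centre of its underside; z up; its x axis points from the middle to the red locating pin. A steel neck (36 mm across, 35 mm tall) stands in the middle of the top, hidden inside the cover's hub.
- pin (a point): Top of the red locating pin on the tin: 10 mm thick, tip tapering to 6 mm, standing 11 mm above the tin's flat top (61 mm above the bench), 68 mm from the tin's centre. A red stripe on the tin's rim and side marks its direction.
- cover: Loose aluminium cover on the tin, 140 mm across, plate 10 mm thick, about 150 g. Origin: centre of its underside, on the tin's axis; z up; x axis points to its notch. At the start it lies level on a stiff rubber seal, underside 62.5 mm above the bench, 1.5 mm clear of the pin's tip; seated on the tin's top it is at 50 mm. It turns freely either way on the tin's neck, and stays where it is left.
- notch (a point): The point of the cover's notch that must come over the pin: at the underside, 68 mm from the cover's centre. The notch is a square gap in the rim, 16 mm wide and 12 mm deep.
- stud (a point): Centre of the top of the upright black finger stud on the cover: 14 mm thick, 26 mm tall above the plate, 60 mm from the cover's centre, exactly opposite the notch. Push on its side to turn the cover.
- press_pad (a point): Centre of the top of the cover's hub (black pad 34 mm across; hub 52 mm across), 42 mm above the cover's underside. Pressed here with about 8 N while the notch is over the pin, the cover sinks 12.5 mm onto the tin's top and stays down; with the notch elsewhere the pin stops it.
- egg_cup: White egg cup with a gilt rim, 49 mm wide, 62 mm tall, loose bystander. Origin: centre of its foot.
- shaker: Glass shaker with a grey top, 44 mm wide, 90 mm tall, loose bystander. Origin: centre of its foot.
- candle: Red tea light in a metal cup, 38 mm wide, 15 mm tall, loose bystander. Origin: centre of its underside.

How it is judged (in metres and radians):
At the end, for the whole second after the job is handed in: The cover's underside is within 2.5 mm of the tin's flat top, level within 0.03 rad, its notch round the pin (within 6 mm sideways), and at rest (z of cover in the frame of tin below 0.0525 m and angle between cover's own z axis and vertical below 0.03 rad and horizontal distance between notch and pin below 0.006 m and linear speed of cover below 0.02 m/s); the robot touches nothing.
It fails at once if the cover is lifted: its underside more than 8 mm above its starting height (z of cover in the frame of tin above 0.0705 m).
It fails at once if the egg cup is moved more than 20 mm or tipped (distance of egg_cup from where it was at the start of the episode above 0.02 m or angle between egg_cup's own z axis and vertical above 0.4 rad).
It fails at once if the shaker is moved more than 20 mm or tipped (distance of shaker from where it was at the start of the episode above 0.02 m or angle between shaker's own z axis and vertical above 0.4 rad).
It fails at once if the candle is moved more than 20 mm (distance of candle from where it was at the start of the episode above 0.02 m).
It also fails if it takes over 58 s, if anything falls off the work surface, if the arm or the gripper's body presses on something with over 40 N, if the wrist force passes 120 N, or if a joint passes its speed limit or range.

## Robot

A 6-joint arm with a two-finger parallel gripper is mounted at the origin on the work surface; the furniture and walls round the work are solid. World frame = base frame: x ahead of the robot, y to its left, z up, the work surface at z = 0. Lengths are in m, angles in degrees, forces in N, time in s.
With the tool pointing down it reaches from about 0.4 to 0.825 m from the base axis. Payload 7 kg.
Tool frame: the origin (TCP) lies midway between the tips of the shut fingers; the grasp point (between the pads) lies 19 mm behind it; z points along the fingers, y is the direction in which the jaws open and shut (so a half turn about z gives the same grasp; the last joint's range is limited). The gripper opens to 88 mm and grips with 3 to 60 N. Pads are 19 mm wide; open, the fingers measure 130 mm over their backs; the gripper's body (78 mm by 193 mm) begins 47 mm behind the grasp point.
Start: joints at [81.022, 20.546, 0.682, 0, -70.136, -16.507], TCP at [0.29, 0.609, 0.227] pointing down, gripper open.
Joint ranges: [-176.03, 176.03], [-82.01, 121.73], [-58.28, 71.71], [-173.87, 95.51], [-174.79, -0.11], [-173.66, 173.66]. Speed limits (degrees/s): [136.94, 136.94, 172.46, 180, 180, 180].

## Interface

Orientations are given as [roll, pitch, yaw] about the fixed x, y, z axes, in that order (R = Rz(yaw) Ry(pitch) Rx(roll)).
In Python, from plant import r gives the robot as it stands. The module is installed in compiled form; this text tells all that it offers.
- The arm moves only by the tool send_rows, never from a script. Its argument "motion" is a list of rows, each an object with "travel": the shift along the tool's x, y, z in m, a list of three; "spin": the turn about the tool's z in degrees. In form: [{"travel": [tx, ty, tz], "spin": spin}, ...]. A call has 1 to 5 rows; each row shifts and turns the pose as measured when the row begins, along the tool's axes as they then stand; what a row does not reach is not made up. A row lasts 1/12 s, in which the tool goes at most 41.7 mm and 7.16 degrees, less where a joint would pass 70% of its speed; a pose out of reach is approached as far as the arm can. A call is refused whole if a number of a shift passes 0.0417 or a number of a turn 7.16, either way. A call with a gripper value outside its range is refused whole. "gripper" is the gripper command: -1 is shut, 1 is fully open, values between are in proportion, set as the call begins (left out, the last holds). The fingers move at their own pace and stop on an object; "squeeze" is the grip in N (left out, the last holds). Time passes only in rows, so rows that do not move let the fingers close. It gives the time, the measured TCP pose, the force and the opening at its end, in the units of the state.
- r.get_state(): the state, without advancing time (a new reading comes with each control period).
- r.capture(name): name is "scene" or "top" or "wrist"; returns (picture, depth): 420x560x3 uint8, blue, green, red; 420x560 float32, m along the optical axis (not along the pixel's ray), 0 where there is no reading.
- r.get_calibration(name): a dict with "fov_y" (degrees; the focal length in pixels is half the picture's height over the tangent of half this angle, whatever the lens; pixels are square), "cx", "cy" (the principal point, pixels), "origin" and "orientation" of the camera in the world. Camera axes: x right, y down, z forward; pixel columns grow to the right and rows downward; lengths in m; the calibration is good to about 2 mm. A picture is of the moment at which its call begins: read the wrist's pose just before it. get_calibration takes no time and is no camera call; for the wrist camera it gives the pose at the moment of the call.
- r.close_job(): hands the job in, once; it reports no verdict.
Trained networks look in the newest picture that a camera, given by its name, has taken for a name from the list of things; names that differ only in an ending like _2 or _b are one class to them, and where a whole thing is asked for, a point or a joint stands for the part that bears it (a point fixed in the world has none). Each returns a list of dicts, best first, with "conf" (0 to 1); they miss things now and then, are a little off and sometimes report something else, mostly with a low value. They report only what shows in the picture. A call takes as long as a camera call.
- r.boxes_of(camera, target): "at" ([x, y, z] in m, in the coordinates of the camera as it stood for that picture, good to about 4 mm: the middle of the surface that is visible of it).
- r.pinpoint(camera, target): "at" ([x, y, z] in m, in the coordinates of the camera as it stood for that picture, good to about 4 mm: a listed point, or the origin of a listed thing).
The state is a dict: "time_s": time; "joints": joint angles; "qd": joint speeds; "joint_torque": joint torques, N m; "tcp_pos": TCP position; "eef_rot": TCP orientation; "contact_force": force on the tool from outside, world axes, zero at the start; "moment": the same for the moment, N m; "gripper_width": finger opening in m.
Only numpy, scipy, OpenCV 4.12 (cv2) and the standard library are available. Lean on these libraries where they do the work, as an engineer would, in place of code of your own. Each camera call takes 0.05 s, during which the arm holds its last target. There are 200 camera calls.

## Working session

There is one attempt and no reset: what is moved stays moved. The work goes in short steps, Python scripts to look and compute and a tool call to move; the robot and the scene stay as the last step left them, time stands still between calls to the robot, and variables do not carry over. Pictures are saved under pics/ and viewed, about 8 in all and at most 12, crops included, and the job is handed in when it is done.

Besides the shell and the picture viewer there is one more tool, called after "Request:" as name([rows], argument=value, ...), one row to a line, values as JSON. send_rows: Moves the arm, as the interface text tells. Its arguments: {"type":"object","properties":{"motion":{"type":"array"},"gripper":{"type":"number"},"squeeze":{"type":"number"}},"required":["motion"]}

```bash
mkdir -p pics
cat > h.py <<'E'
import numpy as np, cv2
from scipy.spatial.transform import Rotation as R
from plant import r
def cal(n):
    c=r.get_calibration(n); o=np.array(c["orientation"])
    Rm=o if o.shape==(3,3) else R.from_euler('xyz',o,degrees=True).as_matrix()
    return c,Rm,np.array(c["origin"])
def look(n,f=None,targets=()):
    c,Rm,t=cal(n); im,d=r.capture(n)
    if f: cv2.imwrite('pics/'+f,im)
    for k in targets:
        for q in r.pinpoint(n,k)[:2]:
            print(n,k,round(q['conf'],2),np.round(Rm@np.array(q['at'])+t,4))
    return im,d
E
python3 - <<'E'
from h import *
print(r.get_state()); print(r.get_calibration("top")); print(r.get_calibration("scene"))
T=["tin","pin","cover","notch","stud","press_pad","egg_cup","shaker","candle"]
look("top","t1.png",T); look("scene","s1.png",T)
E
```

```text
{'time_s': 0.0, 'joints': array([ 8.10206796e+01,  2.05912665e+01,  6.31901583e-01, -1.96357152e-02,
       -7.01342404e+01, -1.65070245e+01]), 'qd': array([-0.02115317, -0.03955872,  0.07644066, -0.03154063,  0.02167544,
       -0.09449358]), 'joint_torque': array([-8.31979196e-05, -5.82719564e+01,  2.93053901e+01,  6.99709877e+00,
        7.01659505e-03, -1.52853718e-04]), 'tcp_pos': array([0.29026406, 0.60885373, 0.22561188]), 'eef_rot': array([ 1.79905008e+02, -8.90100758e-03, -2.54930252e+01]), 'contact_force': array([ 0.27460772, -0.03745072, -0.32000719]), 'moment': array([-0.01145199,  0.007973  ,  0.00600478]), 'gripper_width': 0.08725398367610174}
{'fov_y': 52.67896478671009, 'cx': 276.04990757470176, 'cy': 209.36587549286025, 'origin': array([0.50708629, 0.04993767, 1.0029577 ]), 'orientation': array([-178.35763421,    0.39167799,  -89.03865028])}
{'fov_y': 51.83140290975328, 'cx': 279.6985349222912, 'cy': 211.70630026053408, 'origin': array([ 0.12138818, -0.40245355,  0.83009221]), 'orientation': array([-141.61858698,   -0.30055223,  -43.55174512])}
top pin 0.86 [ 0.5818 -0.0537  0.0598]
top pin 0.52 [ 0.5145 -0.0563  0.0627]
top cover 0.85 [ 0.5108 -0.0587  0.0606]
top cover 0.69 [ 0.4549 -0.0229  0.0641]
top notch 0.56 [ 0.4556 -0.0195  0.066 ]
top press_pad 0.58 [ 0.5154 -0.0568  0.1038]
top egg_cup 0.97 [ 0.5131 -0.2154 -0.0035]
top egg_cup 0.6 [ 0.4591  0.32   -0.0034]
top shaker 0.69 [ 0.5537  0.2191 -0.0017]
top candle 0.46 [ 0.4576  0.3201 -0.0027]
scene tin 0.87 [ 0.5127 -0.054   0.0016]
scene cover 0.77 [ 0.513  -0.0552  0.0648]
scene notch 0.56 [ 0.4548 -0.0188  0.0607]
scene stud 0.72 [ 0.5645 -0.0855  0.1018]
scene stud 0.49 [ 0.5118 -0.0543  0.1094]
scene press_pad 0.87 [ 0.5123 -0.0559  0.1083]
scene egg_cup 0.72 [ 5.091e-01 -2.157e-01 -5.000e-04]
scene shaker 0.97 [ 0.553   0.2161 -0.0042]
scene candle 0.67 [ 0.4608  0.3241 -0.0005]
```

View pics/t1.png

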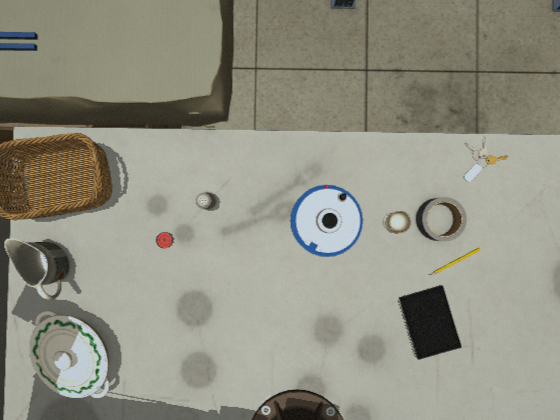

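View pics/s1.png

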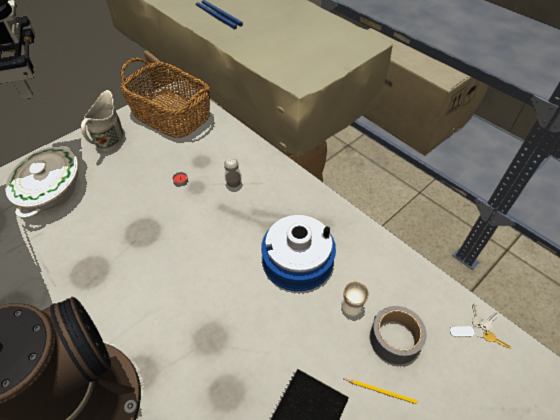

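The top view shows the tin centred near pixel (327,220). The pin and stripe are at (326,186), roughly +x. The stud is at (342,197), about -31°, and the notch at (312,246). The egg cup stands right of the tin at (398,222). The scene view agrees.

The stud has to go clockwise by about 148°. I'll cage it loosely between half-open fingers, with the jaw axis tangential, and move along the arc. First I go above it.

Request:
send_rows([
  {"travel": [0.03, 0.028, 0], "spin": 0},
  {"travel": [0.03, 0.028, 0], "spin": 0},
  {"travel": [0.03, 0.028, 0], "spin": 0},
  {"travel": [0.03, 0.028, 0], "spin": 0},
  {"travel": [0.03, 0.028, 0], "spin": 0},
], gripper=-0.27)

```text
time_s: 1.42
tcp_pos: [0.3648, 0.4192, 0.2234]
eef_rot: [179.9, -0.0, -25.0]
contact_force: [0.1, -0.3, -0.4]
gripper_width: 0.0598
```

Request:
send_rows([
  {"travel": [0.03, 0.028, 0], "spin": 0},
  {"travel": [0.03, 0.028, 0], "spin": 0},
  {"travel": [0.03, 0.028, 0], "spin": 0},
  {"travel": [0.03, 0.028, 0], "spin": 0},
  {"travel": [0.03, 0.028, 0], "spin": 0},
])

```text
time_s: 1.83
tcp_pos: [0.4409, 0.2252, 0.2251]
eef_rot: [-179.9, -0.1, -24.9]
contact_force: [2.1, 0.1, 0.0]
gripper_width: 0.0327
```

Request:
send_rows([
  {"travel": [0.03, 0.028, 0], "spin": 0},
  {"travel": [0.03, 0.028, 0], "spin": 0},
  {"travel": [0.03, 0.028, 0], "spin": 0},
  {"travel": [0.03, 0.028, 0], "spin": 0},
  {"travel": [0.03, 0.028, 0], "spin": 0},
])

```text
time_s: 2.25
tcp_pos: [0.5177, 0.0314, 0.2277]
eef_rot: [-179.6, -0.3, -24.7]
contact_force: [1.4, -0.0, 0.1]
gripper_width: 0.032
```

Request:
send_rows([
  {"travel": [0.02, 0.02, 0], "spin": 0},
  {"travel": [0.02, 0.02, 0], "spin": 0},
  {"travel": [0.02, 0.02, 0], "spin": 0},
  {"travel": [0.02, 0.02, 0], "spin": 0},
  {"travel": [0, 0, 0], "spin": 0},
])

```text
time_s: 2.67
tcp_pos: [0.5596, -0.0871, 0.2285]
eef_rot: [-179.6, -0.4, -25.0]
contact_force: [1.4, 1.0, 0.3]
gripper_width: 0.0322
```

Run:
```python
from h import *
c,Rm,t=cal("wrist");print(r.get_state()["tcp_pos"],r.get_state()["eef_rot"],t,c["orientation"])
look("wrist","w1.png",["pin","notch","stud","press_pad","cover"])
look("top",None,["stud","press_pad","tin"])
look("scene",None,["stud","press_pad","tin","notch","pin"])
```

```text
[ 0.55962119 -0.08711318  0.22849763] [-179.57434754   -0.43311614  -25.03875457] [ 0.6305093  -0.12073734  0.38588496] [ 163.33807398    0.36434435 -115.08470713]
wrist pin 0.87 [ 0.5794 -0.0537  0.0608]
wrist notch 0.62 [ 0.4539 -0.0212  0.0608]
wrist stud 0.61 [ 0.5651 -0.0847  0.0972]
wrist press_pad 0.61 [ 0.5132 -0.0531  0.1015]
wrist cover 0.82 [ 0.5115 -0.0584  0.0627]
wrist cover 0.39 [ 0.4507 -0.0212  0.0608]
scene stud 0.66 [ 0.5663 -0.0839  0.101 ]
scene press_pad 0.78 [ 0.51   -0.0564  0.1083]
scene tin 0.82 [ 0.5108 -0.0578  0.0028]
scene notch 0.75 [ 0.456  -0.0186  0.0623]
```

View pics/w1.png

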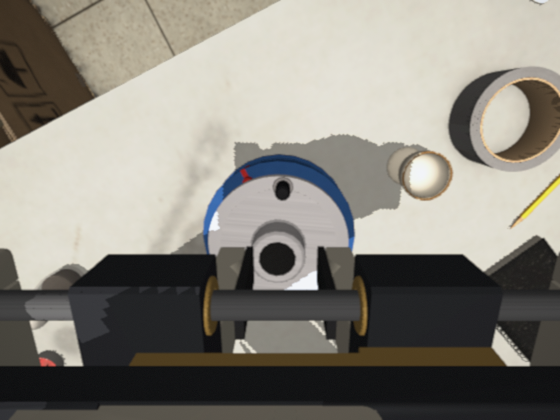

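Request:
send_rows([
  {"travel": [0.004, -0.004, 0], "spin": 5.5},
  {"travel": [0, 0, 0.03], "spin": 0},
  {"travel": [0, 0, 0.04], "spin": 0},
  {"travel": [0, 0, 0.03], "spin": 0},
  {"travel": [0, 0, 0], "spin": 0},
])

```text
time_s: 3.88
tcp_pos: [0.5681, -0.0808, 0.1294]
eef_rot: [-179.2, -0.8, -30.7]
contact_force: [-1.8, -0.5, -1.2]
gripper_width: 0.0322
```

Run:
```python
from h import *
print(r.get_state()["tcp_pos"],r.get_state()["eef_rot"])
look("wrist","w2.png",["stud","press_pad"])
look("scene","s2.png",["stud"])
im=cv2.imread('pics/s2.png')[150:330,220:400];w=cv2.imread('pics/w2.png')[100:300,180:380]
cv2.imwrite('pics/c2.png',np.hstack([cv2.resize(im,(400,400)),cv2.resize(w,(400,400))]))
```

```text
[ 0.56807402 -0.08080848  0.12937353] [-179.18409809   -0.78653216  -30.65210541]
wrist stud 0.63 [ 0.5676 -0.0833  0.0981]
wrist press_pad 0.87 [ 0.5132 -0.0533  0.0988]
scene stud 0.84 [ 0.5629 -0.0868  0.1029]
scene stud 0.71 [ 5.127e-01 -5.400e-02 -4.000e-04]
```

View pics/c2.png

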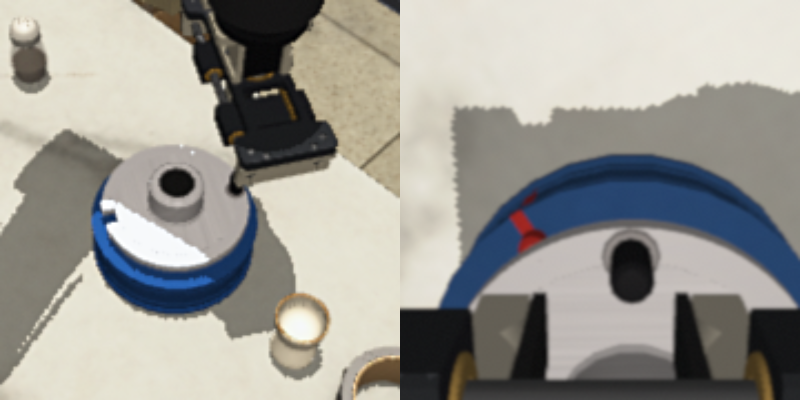

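The view is clear: the stud is between the two fingers, about 4 mm toward tool +y. I'll correct that and go down around it.

Request:
send_rows([
  {"travel": [-0.001, 0.004, 0], "spin": 0},
  {"travel": [0, 0, 0.02], "spin": 0},
  {"travel": [0, 0, 0.015], "spin": 0},
  {"travel": [0, 0, 0.01], "spin": 0},
  {"travel": [0, 0, 0], "spin": 0},
])

```text
time_s: 4.55
tcp_pos: [0.5764, -0.0834, 0.1001]
eef_rot: [-178.3, -2.1, -30.5]
contact_force: [-0.8, -0.3, -0.6]
gripper_width: 0.0318
```

Run:
```python
from h import *
s=r.get_state()
for k,v in s.items(): print(k,np.round(v,3))
```

```text
time_s 4.55
joints [ 11.058  16.966 -22.852   0.127 -47.487  48.36 ]
qd [-0.153 -1.809  1.452  0.625 -1.599  0.14 ]
joint_torque [ 1.4000e-01 -4.8688e+01  2.4797e+01  5.9300e+00  7.6500e-01  2.0000e-03]
tcp_pos [ 0.576 -0.083  0.1  ]
eef_rot [-178.282   -2.078  -30.53 ]
contact_force [-0.81  -0.348 -0.56 ]
moment [-0.022  0.223 -0.052]
gripper_width 0.032
```

Request:
send_rows([
  {"travel": [0, 0, 0], "spin": 0},
])

```text
time_s: 4.63
tcp_pos: [0.5767, -0.0835, 0.1009]
eef_rot: [-178.3, -2.1, -30.5]
contact_force: [-0.6, 0.4, 0.3]
gripper_width: 0.0318
```

Request:
send_rows([
  {"travel": [-0.006, 0.005, 0], "spin": 0},
  {"travel": [-0.006, 0.005, 0], "spin": 0},
  {"travel": [0, 0, 0], "spin": 0},
])

```text
time_s: 4.88
tcp_pos: [0.5609, -0.0864, 0.1022]
eef_rot: [-178.2, -2.2, -30.5]
contact_force: [0.4, -0.1, -0.2]
gripper_width: 0.0322
```

Run:
```python
from h import *
s=r.get_state();print(s["tcp_pos"],s["eef_rot"],s["joints"])
```

```text
[ 0.56089996 -0.08636972  0.10218719] [-178.1854542    -2.23595938  -30.519311  ] [ 11.08909058  15.46674515 -24.74509531   0.17407272 -46.91178808
  48.3112905 ]
```

Request:
send_rows([
  {"travel": [-0.001, 0, 0.012], "spin": 0},
  {"travel": [-0.002, 0.001, 0.012], "spin": 0},
  {"travel": [0, 0, 0], "spin": 0},
])

```text
time_s: 5.13
tcp_pos: [0.5594, -0.0856, 0.0806]
eef_rot: [-178.0, -2.5, -30.5]
contact_force: [-0.7, -0.3, 0.8]
gripper_width: 0.032
```

Request:
send_rows([
  {"travel": [0, 0.0065, -0.0003], "spin": 6},
  {"travel": [-0.0003, 0.0065, -0.0003], "spin": 6},
  {"travel": [-0.0003, 0.0065, -0.0003], "spin": 6},
  {"travel": [-0.0003, 0.0065, -0.0003], "spin": 6},
])

```text
time_s: 5.47
tcp_pos: [0.5434, -0.1047, 0.0835]
eef_rot: [-177.0, -1.5, -55.1]
contact_force: [0.1, 0.4, -0.5]
gripper_width: 0.032
```

```bash
cat >> h.py <<'E'
C=np.array([.5122,-.0562])
def where():
    s=r.get_state();p=s["tcp_pos"];d=p[:2]-C
    print("tcp",np.round(p,4),np.round(s["eef_rot"],1),"rad %.4f ang %.1f"%(np.hypot(*d),np.degrees(np.arctan2(d[1],d[0]))),np.round(s["contact_force"],1))
    return s
def est(n,k):
    c,Rm,t=cal(n)
    for q in r.pinpoint(n,k)[:2]:
        w=Rm@np.array(q['at'])+t; d=w[:2]-C
        print(n,k,round(q['conf'],2),np.round(w,4),"rad %.4f ang %.1f"%(np.hypot(*d),np.degrees(np.arctan2(d[1],d[0]))))
E
python3 - <<'E'
from h import *
where()
r.capture("scene");est("scene","stud");est("scene","notch")
r.capture("top");est("top","notch");est("top","cover")
E
```

```text
tcp [ 0.5434 -0.1047  0.0835] [-177.    -1.5  -55.1] rad 0.0576 ang -57.2 [ 0.1  0.4 -0.5]
scene notch 0.79 [ 0.4695 -0.0043  0.0643] rad 0.0673 ang 129.5
```

Request:
send_rows([
  {"travel": [-0.0003, 0.0065, 0], "spin": 6},
  {"travel": [-0.0003, 0.0065, 0], "spin": 6},
  {"travel": [-0.0003, 0.0065, 0], "spin": 6},
  {"travel": [-0.0003, 0.0065, 0], "spin": 6},
  {"travel": [-0.0003, 0.0065, 0], "spin": 6},
])

```text
time_s: 6.18
tcp_pos: [0.517, -0.1144, 0.0821]
eef_rot: [-176.4, 0.1, -84.9]
contact_force: [0.6, 1.0, 0.4]
gripper_width: 0.0319
```

Run:
```python
from h import *
where()
```

```text
tcp [ 0.517  -0.1144  0.0821] [-1.764e+02  1.000e-01 -8.490e+01] rad 0.0584 ang -85.3 [0.6 1.  0.4]
```

Request:
send_rows([
  {"travel": [-0.0003, 0.0065, 0], "spin": 6},
  {"travel": [-0.0003, 0.0065, 0], "spin": 6},
  {"travel": [-0.0003, 0.0065, 0], "spin": 6},
  {"travel": [-0.0003, 0.0065, 0], "spin": 6},
  {"travel": [-0.0003, 0.0065, 0], "spin": 6},
])

```text
time_s: 6.6
tcp_pos: [0.4883, -0.1079, 0.0818]
eef_rot: [-176.7, 2.1, -115.6]
contact_force: [1.1, -1.3, -0.0]
gripper_width: 0.0321
```

Run:
```python
from h import *
where()
```

```text
tcp [ 0.4883 -0.1079  0.0818] [-176.7    2.1 -115.6] rad 0.0570 ang -114.8 [ 1.1 -1.3 -0. ]
```

Request:
send_rows([
  {"travel": [-0.0002, 0.0064, 0], "spin": 6},
  {"travel": [-0.0002, 0.0064, 0], "spin": 6},
  {"travel": [-0.0002, 0.0064, 0], "spin": 6},
  {"travel": [-0.0002, 0.0064, 0], "spin": 6},
  {"travel": [-0.0002, 0.0064, 0], "spin": 6},
])

```text
time_s: 7.02
tcp_pos: [0.4653, -0.087, 0.0816]
eef_rot: [-178.1, 3.5, -146.4]
contact_force: [0.5, -1.7, 0.2]
gripper_width: 0.0318
```

Request:
send_rows([
  {"travel": [-0.0002, 0.0064, 0], "spin": 6},
  {"travel": [-0.0002, 0.0064, 0], "spin": 6},
  {"travel": [-0.0002, 0.0064, 0], "spin": 6},
])

```text
time_s: 7.27
tcp_pos: [0.4571, -0.069, 0.0817]
eef_rot: [-179.3, 4.0, -164.9]
contact_force: [0.8, 0.1, 1.0]
gripper_width: 0.0323
```

Run:
```python
from h import *
where()
r.capture("scene");est("scene","stud");est("scene","notch")
im,_=look("top","t3.png");est("top","stud");est("top","notch")
w,_=look("wrist");est("wrist","stud");est("wrist","notch");est("wrist","pin")
cv2.imwrite("pics/c3.png",np.hstack([cv2.resize(im[165:275,270:380],(400,400),interpolation=3),cv2.resize(w,(400,400))]))
```

```text
tcp [ 0.4571 -0.069   0.0817] [-179.3    4.  -164.9] rad 0.0565 ang -166.9 [0.8 0.1 1. ]
scene stud 0.82 [ 0.457  -0.079   0.1017] rad 0.0597 ang -157.6
scene notch 0.8 [ 0.5786 -0.0262  0.0642] rad 0.0729 ang 24.3
scene notch 0.43 [ 0.5101 -0.0557  0.004 ] rad 0.0021 ang 166.5
top stud 0.79 [ 0.4572 -0.0787  0.0947] rad 0.0594 ang -157.7
top notch 0.79 [ 0.5758 -0.0283  0.0664] rad 0.0694 ang 23.7
wrist stud 0.88 [ 0.4606 -0.0774  0.0976] rad 0.0558 ang -157.6
```

View pics/c3.png

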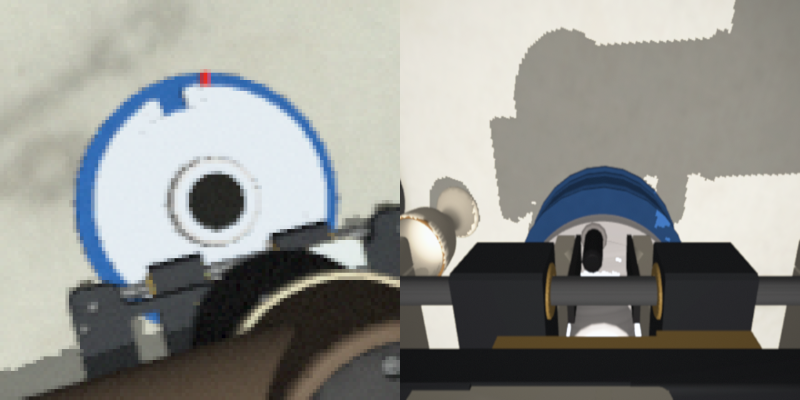

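The top crop shows the notch at (172,103), anticlockwise of the red stripe at (205,78). The stud is held between the fingers. About 20° is left, so I'll make three rows and then measure more closely.

Request:
send_rows([
  {"travel": [-0.0002, 0.0064, 0], "spin": 6},
  {"travel": [-0.0002, 0.0064, 0], "spin": 6},
  {"travel": [-0.0002, 0.0055, 0], "spin": 5},
])

```text
time_s: 8.02
tcp_pos: [0.455, -0.0523, 0.0814]
eef_rot: [179.6, 4.0, 177.9]
contact_force: [0.6, -0.9, 0.5]
gripper_width: 0.0319
```

```bash
cat >> h.py <<'E'
def pix2w(n,u,v,z):
    c,Rm,t=cal(n); f=210/np.tan(np.radians(c["fov_y"]/2))
    d=Rm@np.array([(u-c["cx"])/f,(v-c["cy"])/f,1.]); return t+d*(z-t[2])/d[2]
def w2pix(n,p):
    c,Rm,t=cal(n); f=210/np.tan(np.radians(c["fov_y"]/2)); q=Rm.T@(np.array(p)-t)
    return q[:2]/q[2]*f+[c["cx"],c["cy"]]
E
python3 - <<'E'
from h import *
where()
s,_=look("scene","s4.png");est("scene","stud");est("scene","notch")
im,_=look("top","t4.png");est("top","stud");est("top","notch");est("top","pin")
for n,i in(("top",im),("scene",s)):
    b,g,rr=[i[...,k].astype(int) for k in range(3)]
    m=(rr>120)&(g<80)&(b<80); c=w2pix(n,[*C,.05]); v,u=np.nonzero(m)
    k=np.hypot(u-c[0],v-c[1])<60; print(n,"red px",np.c_[u,v][k].mean(0),k.sum(),pix2w(n,u[k].mean(),v[k].mean(),.05))
    # blue-only in annulus of plate radius 60-66 at z=.0725
    A=np.radians(np.arange(-180,180,.5)); isb=[]
    for a in A:
        x=[w2pix(n,[C[0]+q*np.cos(a),C[1]+q*np.sin(a),.0725]) for q in(.061,.063,.065)]
        isb.append(np.mean([ (i[int(round(y[1])),int(round(y[0]))].astype(int)@[1,0,-1])>50 for y in x]))
    isb=np.array(isb); print(n,[(round(np.degrees(a),1)) for a,q in zip(A,isb) if q>.6 and abs(a)<1])
cv2.imwrite("pics/c4.png",np.hstack([cv2.resize(im[165:275,270:380],(400,400),interpolation=3),cv2.resize(s[190:300,240:350],(400,400),interpolation=3)]))
E
```

```text
tcp [ 0.455  -0.0523  0.0814] [179.6   4.  177.9] rad 0.0574 ang 176.1 [ 0.6 -0.9  0.5]
scene stud 0.64 [ 0.4542 -0.0611  0.1012] rad 0.0582 ang -175.2
scene notch 0.83 [ 0.5813 -0.0451  0.0611] rad 0.0700 ang 9.1
top stud 0.83 [ 0.4529 -0.062   0.097 ] rad 0.0596 ang -174.4
top notch 0.77 [ 0.5793 -0.0513  0.0657] rad 0.0672 ang 4.2
top pin 0.86 [ 0.5795 -0.055   0.0592] rad 0.0673 ang 1.0
top pin 0.43 [ 0.5114 -0.0564  0.0626] rad 0.0008 ang -167.4
top red px [325.83333333 188.33333333] 18 [ 0.58346967 -0.05424775  0.05      ]
top [np.float64(8.0), np.float64(8.5), np.float64(9.0), np.float64(9.5), np.float64(10.0), np.float64(10.5), np.float64(11.0), np.float64(11.5), np.float64(12.0), np.float64(12.5)]
scene red px [nan nan] 0 [nan nan nan]<stdin>:8: RuntimeWarning: Mean of empty slice.
  ret = um.true_divide(
  ret = ret.dtype.type(ret / rcount)
Traceback (most recent call last):
  File "h.py", line 29, in w2pix
    c,Rm,t=cal(n); f=210/np.tan(np.radians(c["fov_y"]/2)); q=Rm.T@(np.array(p)-t)
           ~~~^^^
  File "h.py", line 5, in cal
    c=r.get_calibration(n); o=np.array(c["orientation"])
ValueError: time passes only in moves, steps and waits
```

Run:
```python
import cv2,numpy as np
im=cv2.imread('pics/t4.png');s=cv2.imread('pics/s4.png')
cv2.imwrite("pics/c4.png",np.hstack([cv2.resize(im[175:235,295:355],(400,400),interpolation=3),cv2.resize(s[200:300,250:350],(400,400),interpolation=3)]))
```

```text
(no output)
```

View pics/c4.png

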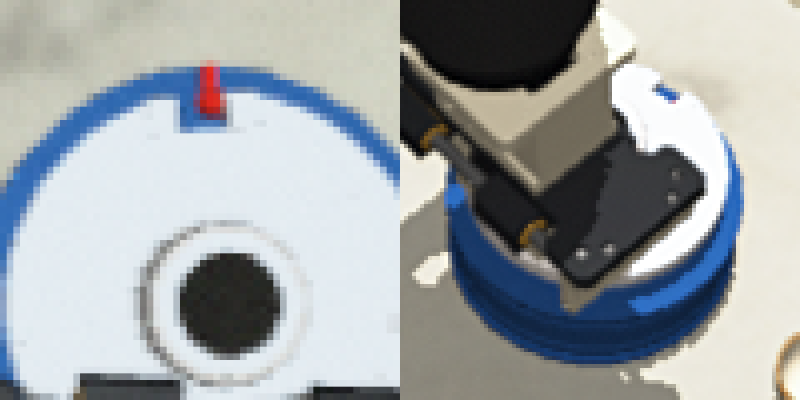

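The top crop has the notch centre near u=204 and the pin at 209. Allowing for parallax (~4 px), the notch is about 3 mm short of the pin, so another ~2.7° clockwise is needed.

Request:
send_rows([
  {"travel": [0, 0.003, 0], "spin": 2.7},
  {"travel": [0, 0, 0], "spin": 0},
])

```text
time_s: 8.53
tcp_pos: [0.455, -0.0499, 0.0812]
eef_rot: [179.4, 3.9, 175.6]
contact_force: [0.8, 0.9, 0.7]
gripper_width: 0.0317
```

```bash
cat > m.py <<'E'
from h import *
def measure(f):
    im,_=look("top",f); c,Rm,t=cal("top"); F=210/np.tan(np.radians(c["fov_y"]/2))
    def P(p): q=Rm.T@(np.array(p)-t); return q[:2]/q[2]*F+[c["cx"],c["cy"]]
    g=im.astype(int); score=(g[...,0]-g[...,2]).astype(np.float32)
    red=((g[...,2]-g[...,0])>60)
    A=np.arange(-15,20,.25); rows=[]
    for rad in(.0605,.062,.0635):
        pts=np.array([P([C[0]+rad*np.cos(a),C[1]+rad*np.sin(a),.0725]) for a in np.radians(A)],np.float32)
        bg=cv2.remap(255-im[...,2],pts[:,:1].copy(),pts[:,1:].copy(),1).ravel()
        gr=cv2.remap(255-im[...,1],pts[:,:1].copy(),pts[:,1:].copy(),1).ravel().astype(float)
        on=A[gr>80]; print("dark (green) arc",rad,on.min() if len(on) else None,on.max() if len(on) else None)
    v,u=np.nonzero(red); o=P([*C,.06]); k=np.hypot(u-o[0],v-o[1])<50
    ub,vb=u[k].mean(),v[k].mean()
    d=Rm@np.array([(ub-c["cx"])/F,(vb-c["cy"])/F,1.]); w=t+d*(.056-t[2])/d[2]; e=w[:2]-C
    print("red",ub,vb,k.sum(),w,np.degrees(np.arctan2(e[1],e[0])))
    for q in("stud","notch","pin"): est("top",q)
    cv2.imwrite("pics/c_"+f,cv2.resize(im[175:235,295:355],(400,400),interpolation=3))
E
python3 - <<'E'
from m import *
where(); measure("t5.png")
E
```

```text
tcp [ 0.455  -0.0499  0.0812] [179.4   3.9 175.6] rad 0.0576 ang 173.8 [0.8 0.9 0.7]
dark (green) arc 0.0605 -4.0 11.5
dark (green) arc 0.062 -3.75 11.25
dark (green) arc 0.0635 -3.75 11.0
red 321.17241379310343 199.58620689655172 29 [ 0.55764442 -0.04352968  0.056     ] 15.578954432199561
top stud 0.93 [ 0.4522 -0.0612  0.0966] rad 0.0602 ang -175.2
top notch 0.74 [ 0.5802 -0.0506  0.0651] rad 0.0682 ang 4.7
top pin 0.75 [ 0.5791 -0.0538  0.0592] rad 0.0669 ang 2.0
```

View pics/c_t5.png

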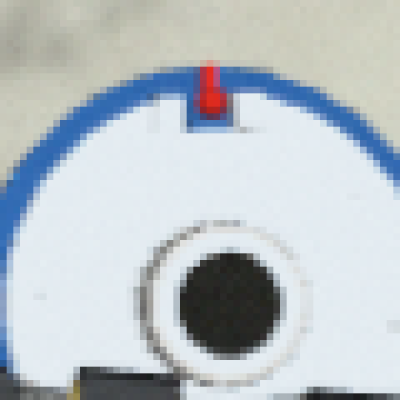

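Now the notch centre is at u≈212 and the pin at 211, which is ~215 after parallax: about 1 mm left. I'll make one small nudge, back off from the stud, rise, and recheck from above.

Request:
send_rows([
  {"travel": [0, 0.0013, 0], "spin": 1},
  {"travel": [0, -0.004, 0], "spin": 0},
  {"travel": [0, -0.004, 0], "spin": 0},
  {"travel": [0, 0, 0], "spin": 0},
])

```text
time_s: 9.07
tcp_pos: [0.4541, -0.0574, 0.0811]
eef_rot: [179.3, 3.9, 174.8]
contact_force: [0.0, -0.0, -0.4]
gripper_width: 0.0321
```

Run:
```python
from m import *
where(); measure("t6.png")
```

```text
tcp [ 0.4541 -0.0574  0.0811] [179.3   3.9 174.8] rad 0.0581 ang -178.9 [ 0.  -0.  -0.4]
dark (green) arc 0.0605 -4.25 11.25
dark (green) arc 0.062 -4.25 11.0
dark (green) arc 0.0635 -4.25 10.75
red 323.0740740740741 197.0 27 [ 0.5634965  -0.04769437  0.056     ] 9.414731822272175
top stud 0.77 [ 0.451  -0.0608  0.0997] rad 0.0614 ang -175.7
top stud 0.37 [ 0.516  -0.056   0.1019] rad 0.0038 ang 3.5
top notch 0.69 [ 0.4547 -0.0605  0.0955] rad 0.0577 ang -175.8
top notch 0.56 [ 0.5834 -0.0534  0.0647] rad 0.0713 ang 2.3
top pin 0.82 [ 0.5784 -0.0553  0.061 ] rad 0.0662 ang 0.7
```

Run:
```python
from h import *
im=cv2.imread('pics/t6.png').astype(int)
for v in range(185,196): print(v,[tuple(int(x) for x in im[v,u]) for u in range(321,334)])
c,Rm,t=cal("top");F=210/np.tan(np.radians(c["fov_y"]/2))
for u,v,z in((326.65,190.15,.061),(326.9,191.5,.0725),(326.9,191.5,.061)):
    d=Rm@np.array([(u-c["cx"])/F,(v-c["cy"])/F,1.]);print(u,v,z,t+d*(z-t[2])/d[2])
```

```text
185 [(170, 141, 116), (170, 133, 102), (171, 123, 83), (144, 100, 82), (72, 53, 175), (35, 48, 230), (130, 82, 183), (180, 119, 68), (177, 127, 85), (167, 123, 82), (168, 131, 99), (163, 137, 112), (159, 147, 132)]
186 [(172, 101, 47), (171, 101, 43), (174, 103, 50), (142, 87, 63), (69, 50, 172), (32, 44, 228), (122, 78, 181), (172, 100, 48), (172, 104, 48), (173, 106, 50), (171, 101, 46), (172, 103, 46), (174, 104, 51)]
187 [(175, 105, 49), (173, 102, 47), (174, 103, 50), (144, 88, 69), (68, 51, 171), (32, 46, 227), (118, 76, 181), (167, 100, 56), (173, 105, 48), (169, 102, 44), (172, 102, 47), (173, 105, 48), (171, 103, 45)]
188 [(179, 115, 71), (177, 113, 66), (175, 108, 57), (140, 85, 74), (68, 53, 162), (28, 36, 206), (64, 50, 172), (133, 84, 108), (167, 103, 58), (178, 120, 80), (188, 135, 101), (189, 135, 103), (184, 134, 103)]
189 [(218, 185, 158), (199, 166, 140), (169, 121, 89), (134, 82, 112), (51, 47, 185), (33, 43, 221), (31, 40, 221), (67, 52, 174), (112, 84, 101), (200, 182, 168), (242, 236, 229), (241, 236, 230), (242, 236, 228)]
190 [(240, 235, 226), (221, 209, 194),
[... 742 characters left out ...]
112, 75), (205, 187, 173), (240, 234, 226), (239, 232, 224), (240, 235, 227)]
194 [(241, 236, 228), (234, 226, 216), (218, 189, 166), (216, 176, 144), (221, 189, 159), (222, 189, 160), (222, 187, 159), (220, 187, 156), (213, 186, 160), (226, 215, 201), (225, 219, 210), (205, 200, 193), (227, 223, 216)]
195 [(241, 236, 227), (241, 236, 227), (240, 235, 227), (240, 235, 227), (241, 236, 228), (240, 235, 227), (241, 236, 227), (241, 237, 228), (241, 235, 228), (241, 235, 228), (242, 237, 229), (241, 236, 228), (241, 236, 228)]
326.65 190.15 0.061 [ 0.57857236 -0.05491302  0.061     ]
326.9 191.5 0.0725 [ 0.5747399  -0.05422095  0.0725    ]
326.9 191.5 0.061 [ 0.57557606 -0.0555083   0.061     ]
```

The pixel edges put the residual at about 1.5 mm. I'll nudge again.

Request:
send_rows([
  {"travel": [-0.0003, 0.0078, 0], "spin": 0},
  {"travel": [0, 0.0015, 0], "spin": 0},
  {"travel": [0, 0, 0], "spin": 0},
])

```text
time_s: 9.52
tcp_pos: [0.4554, -0.0471, 0.0813]
eef_rot: [179.4, 3.9, 174.8]
contact_force: [0.3, -0.2, -0.2]
gripper_width: 0.0319
```

```bash
cat >> m.py <<'E'
def edges():
    im,_=look("top","t7.png"); im=im.astype(float)
    for v in(190,191,192):
        g=im[v,:,1]; b=im[v]
        l=321.5+ (np.clip((g[321:324]-115)/120,0,1)).sum()-1; rr=331.5-((np.clip((g[328:332]-80)/155,0,1)).sum())
        w=np.clip(b[322:332,2]-b[322:332,0],0,None); print(v,"notch",(l+rr)/2+.5-.5,l,rr,"red",(w*np.arange(322,332)).sum()/w.sum(), g[320:333].astype(int))
E
python3 - <<'E'
from m import *
where(); edges()
E
```

```text
tcp [ 0.4554 -0.0471  0.0813] [179.4   3.9 174.8] rad 0.0575 ang 170.9 [ 0.3 -0.2 -0.2]
190 notch 327.0349462365591 323.26666666666665 330.8032258064516 red 326.3464337700145 [234 235 235 207  99  32  43  44  45  81  87 180 236]
191 notch 327.04422043010754 323.2916666666667 330.7967741935484 red 326.3105882352941 [235 236 234 211 113  29  35  34  49  87  86 176 236]
192 notch 326.95295698924735 323.28333333333336 330.6225806451613 red 326.6 [235 235 235 209 122  74  55  56  82 104  91 179 235]
```

The notch centre is now at 327.05 px and the pin at 326.95 px with parallax, so they agree within about 0.3 mm. Next: back off, rise, shut the fingers, and go over the hub.

Request:
send_rows([
  {"travel": [0, -0.008, 0], "spin": 0},
  {"travel": [0, 0, -0.02], "spin": 0},
  {"travel": [0, 0, -0.03], "spin": 0},
  {"travel": [0, 0, -0.02], "spin": 0},
  {"travel": [0, 0, 0], "spin": 0},
])

```text
time_s: 9.98
tcp_pos: [0.4481, -0.0572, 0.152]
eef_rot: [179.5, 3.6, 174.9]
contact_force: [-0.1, -0.1, 0.2]
gripper_width: 0.032
```

Request:
send_rows([
  {"travel": [-0.02, 0, 0], "spin": 0},
  {"travel": [-0.02, 0, 0], "spin": 0},
  {"travel": [0, 0, 0], "spin": 0},
  {"travel": [0, 0, 0], "spin": 0},
], gripper=-1)

```text
time_s: 10.32
tcp_pos: [0.4892, -0.0622, 0.1561]
eef_rot: [179.3, 3.9, 174.9]
contact_force: [-0.4, -0.5, 0.1]
gripper_width: 0.0108
```

Run:
```python
from m import *
where(); edges()
r.capture("scene");est("scene","press_pad");est("scene","cover")
```

```text
tcp [ 0.4892 -0.0622  0.1561] [179.3   3.9 174.9] rad 0.0238 ang -165.4 [-0.4 -0.5  0.1]
190 notch 326.98360215053765 323.3833333333333 330.5838709677419 red 326.3574408901252 [241 242 242 221 126  30  51  45  41  85 104 193 240]
191 notch 327.02284946236557 323.4166666666667 330.6290322580645 red 326.31447963800906 [241 242 241 225 143  38  38  38  52  90  96 189 241]
192 notch 326.9163978494624 323.4166666666667 330.4161290322581 red 326.6875 [242 241 242 225 144  78  57  60  89 111  99 189 241]
scene press_pad 0.93 [ 0.51   -0.0523  0.1093] rad 0.0045 ang 119.1
scene cover 0.78 [ 0.5134 -0.0555  0.0639] rad 0.0014 ang 31.8
```

Request:
send_rows([
  {"travel": [-0.018, 0.0075, 0], "spin": 0},
  {"travel": [0, 0, 0.02], "spin": 0},
  {"travel": [0, 0, 0.018], "spin": 0},
  {"travel": [0, 0, 0], "spin": 0},
])

```text
time_s: 10.85
tcp_pos: [0.5091, -0.0554, 0.1196]
eef_rot: [179.3, 4.0, 175.0]
contact_force: [-0.5, 0.3, 0.1]
gripper_width: 0.0003
```

Request:
send_rows([
  {"travel": [-0.002, -0.0005, 0.007], "spin": 0},
  {"travel": [0, 0, 0.007], "spin": 0},
  {"travel": [0, 0, 0.003], "spin": 0},
])

```text
time_s: 11.1
tcp_pos: [0.5122, -0.0559, 0.1032]
eef_rot: [179.3, 4.1, 175.1]
contact_force: [-2.4, 0.4, 4.3]
gripper_width: 0.0004
```

Contact at 4.3 N, on the pad's middle. I'll press on.

Request:
send_rows([
  {"travel": [0, 0, 0.004], "spin": 0},
  {"travel": [0, 0, 0.004], "spin": 0},
])

```text
time_s: 11.27
tcp_pos: [0.5122, -0.056, 0.0955]
eef_rot: [179.3, 4.0, 175.1]
contact_force: [-2.0, 1.4, 4.6]
gripper_width: 0.0005
```

Request:
send_rows([
  {"travel": [0, 0, 0.003], "spin": 0},
  {"travel": [0, 0, 0.003], "spin": 0},
])

```text
time_s: 11.43
tcp_pos: [0.5123, -0.056, 0.092]
eef_rot: [179.3, 4.1, 175.1]
contact_force: [-31.5, 12.5, 73.3]
gripper_width: 0.0003
```

The tool stopped at z = 0.092, the seated height, and the force rose steeply. I'll retreat and check.

Request:
send_rows([
  {"travel": [0, 0, -0.01], "spin": 0},
  {"travel": [0, 0, -0.03], "spin": 0},
  {"travel": [0, 0, -0.03], "spin": 0},
  {"travel": [0.03, 0, -0.02], "spin": 0},
  {"travel": [0.03, 0, 0], "spin": 0},
])

```text
time_s: 11.85
tcp_pos: [0.4501, -0.051, 0.1815]
eef_rot: [179.4, 4.2, 175.2]
contact_force: [0.1, 0.8, -0.1]
gripper_width: 0.0002
```

Request:
send_rows([
  {"travel": [0.02, 0, 0], "spin": 0},
  {"travel": [0, 0, 0], "spin": 0},
  {"travel": [0, 0, 0], "spin": 0},
])

```text
time_s: 12.1
tcp_pos: [0.4266, -0.0491, 0.1818]
eef_rot: [179.2, 4.5, 175.2]
contact_force: [0.2, -0.5, 0.1]
gripper_width: 0.0003
```

Run:
```python
from h import *
where()
s,_=look("scene","s8.png",["cover","press_pad","notch","pin","egg_cup","shaker","candle"])
im,d=look("top","t8.png",["cover","press_pad","notch","pin"])
c,Rm,t=cal("top");F=210/np.tan(np.radians(c["fov_y"]/2))
g=np.indices(d.shape);P=np.stack([(g[1]-c["cx"])*d/F,(g[0]-c["cy"])*d/F,d],-1)@Rm.T+t
rr=np.hypot(P[...,0]-C[0],P[...,1]-C[1]);m=(rr>.032)&(rr<.055)&(d>0)&(P[...,2]<.08)
X=P[m];A=np.c_[X[:,:2]-C,np.ones(len(X))];f=np.linalg.lstsq(A,X[:,2],rcond=None)[0];print("plate top z",f,np.median(X[:,2]),m.sum())
m=(rr>.074)&(rr<.079)&(d>0);print("tin top z",np.median(P[m][:,2]))
cv2.imwrite("pics/c8.png",np.hstack([cv2.resize(im[175:265,285:375],(400,400),interpolation=3),cv2.resize(s[200:300,250:350],(400,400),interpolation=3)]))
```

```text
tcp [ 0.4266 -0.0491  0.1818] [179.2   4.5 175.2] rad 0.0859 ang 175.3 [ 0.2 -0.5  0.1]
scene cover 0.96 [ 0.5097 -0.0558  0.0514]
scene press_pad 0.64 [ 0.5119 -0.0556  0.0962]
scene press_pad 0.27 [ 0.5809 -0.0554  0.0643]
scene notch 0.61 [ 0.4537 -0.0544  0.0892]
scene pin 0.89 [ 0.5816 -0.057   0.0631]
scene egg_cup 0.77 [ 0.5092 -0.2164  0.0012]
scene candle 0.71 [ 0.4579  0.3189 -0.0037]
top press_pad 0.92 [ 0.5147 -0.0556  0.0882]
top notch 0.69 [ 0.5845 -0.0523  0.0528]
top notch 0.29 [0.4597 0.3198 0.0005]
top pin 0.73 [ 0.5786 -0.0556  0.0595]
plate top z [-0.00018519 -0.00023578  0.06026414] 0.060267656283119975 1268
tin top z 0.450214915198674
```

View pics/c8.png

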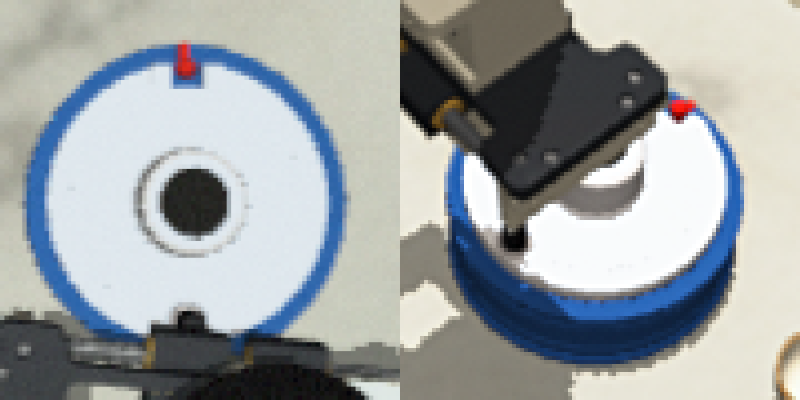

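The plate top is at 60.3 mm, so the underside is at about 50 mm. The fitted slope is about 0.0003 rad, so it is level. The pin stands in the notch, at (186,68) in the crop, and the tool is clear. I'm handing the job in.

```bash
python3 -c "
from plant import r
print(r.close_job())"
```

```text
the job is handed in; nothing more can be done
None
```

The tin is closed: the cover is fully down and level, with its notch round the red pin. I handed the job in at about 12 s.

**What I did:** I held the stud loosely between the half-open fingers and pushed it about 150° clockwise round the tin. After small corrections the notch was within about 0.3 mm of the pin in the top camera. I then pressed the middle of the hub with the shut fingertips until it bottomed.

**Last checks:**
- **Cover:** its top is at 60.3 mm by the depth picture, so the underside is about 50 mm above the bench. The fitted slope is about 0.0003 rad.
- **Notch and pin:** the pin shows inside the notch in the last picture.
- **Robot:** it was clear of everything, with no force reading.
- **Egg cup and candle:** both were found where they started, within the networks' few millimetres of error.

**What disagreed or could not be checked:**
- **Shaker:** the network did not find it in the last scene picture, so its place was not rechecked. No move went near it at its height.
- **Notch:** one last scene-camera report put the notch on the stud side, which the picture contradicts. I ignored it.
- **Tin top:** my depth check of the tin's own rim gave a meaningless 0.45 m because the gripper was in that view.
- **Force:** the last press step read 73 N upward (about 80 N in all) once the cover was bottomed. That is under the 120 N wrist limit. It was through the fingertips, so I took it that the 40 N limit on the arm and gripper body does not apply.
- **Tool tilt:** the tool had drifted to about 4° off vertical during the moves, with no visible effect.

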